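# Step the pillar candles down the mantel

### The job

Dress the mantel for the evening: stand the four pillar candles on the four candle plates, one in the middle of each, stepping down in height along the row from the tallest at the end next to the white vase to the shortest at the end next to the wooden robin. Keep every candle upright as you carry it, and leave the vase and the robin standing where they are.

Things in the scene. Friction and masses are not known exactly. Their poses are not given: they have to be found in the camera images.
- candle_55: ivory pillar candle, a plain upright cylinder 50 mm thick and 55 mm tall (the shortest of four that differ only in height; 0.097 kg nominal, up to a quarter more or less); a thin wick, seen only, stands 9 mm above its top; origin at the centre of its underside, z up its axis. It starts standing loose on the shelf, between the robot and the row of plates.
- candle_85: ivory pillar candle, a plain upright cylinder 50 mm thick and 85 mm tall (the second shortest of four that differ only in height; 0.15 kg nominal, up to a quarter more or less); a thin wick, seen only, stands 9 mm above its top; origin at the centre of its underside, z up its axis. It starts standing loose on the shelf, between the robot and the row of plates.
- candle_115: ivory pillar candle, a plain upright cylinder 50 mm thick and 115 mm tall (the second tallest of four that differ only in height; 0.203 kg nominal, up to a quarter more or less); a thin wick, seen only, stands 9 mm above its top; origin at the centre of its underside, z up its axis. It starts standing loose on the shelf, between the robot and the row of plates.
- candle_145: ivory pillar candle, a plain upright cylinder 50 mm thick and 145 mm tall (the tallest of four that differ only in height; 0.256 kg nominal, up to a quarter more or less); a thin wick, seen only, stands 9 mm above its top; origin at the centre of its underside, z up its axis. It starts standing loose on the shelf, between the robot and the row of plates.
- plate_a: one of four identical round dark grey steel candle plates, 84 mm across at the rim, fixed to the shelf in one straight row 95 mm apart centre to centre; which of the four lies where in the row varies from start to start. Flat floor 4 mm above the shelf, low rim 8 mm above the shelf, clear width inside the rim at least 68 mm; origin at the centre of its underside (shelf level); its y axis runs along the row.
- plate_b: one of four identical round dark grey steel candle plates, 84 mm across at the rim, fixed to the shelf in one straight row 95 mm apart centre to centre; which of the four lies where in the row varies from start to start. Flat floor 4 mm above the shelf, low rim 8 mm above the shelf, clear width inside the rim at least 68 mm; origin at the centre of its underside (shelf level); its y axis runs along the row.
- plate_c: one of four identical round dark grey steel candle plates, 84 mm across at the rim, fixed to the shelf in one straight row 95 mm apart centre to centre; which of the four lies where in the row varies from start to start. Flat floor 4 mm above the shelf, low rim 8 mm above the shelf, clear width inside the rim at least 68 mm; origin at the centre of its underside (shelf level); its y axis runs along the row.
- plate_d: one of four identical round dark grey steel candle plates, 84 mm across at the rim, fixed to the shelf in one straight row 95 mm apart centre to centre; which of the four lies where in the row varies from start to start. Flat floor 4 mm above the shelf, low rim 8 mm above the shelf, clear width inside the rim at least 68 mm; origin at the centre of its underside (shelf level); its y axis runs along the row.
- vase: matte white porcelain vase, 155 mm tall, 72 mm at its widest, narrow neck; loose, 0.38 kg; stands in line with the row about 120 mm past the centre of the plate at one end (which end varies); origin at the centre of its underside, z up. To be left alone.
- robin: small wooden robin with a russet breast on a round base 46 mm across, 84 mm tall, about 85 mm from beak to tail; loose, 0.11 kg; stands about 120 mm past the centre of the plate at the other end of the row; origin at the centre of its base's underside, z up, x the way it looks. To be left alone.
Not all that is in view belongs to the job. What is shaped like the plate_c but pink, purple or red is not meant.

How it is judged:
At the end, for the whole second after the job is handed in: Released and at rest, the candles stand upright (0.08 rad) on plate floors, each within 12 mm of its plate's centre, in the order 145, 115, 85, 55 mm counted from the vase; vase and robin upright and within 20 mm of their starts ((horizontal distance between candle_145 and plate_a below 0.012 m or horizontal distance between candle_145 and plate_b below 0.012 m or horizontal distance between candle_145 and plate_c below 0.012 m or horizontal distance between candle_145 and plate_d below 0.012 m) and horizontal distance between candle_145 and vase below 0.1675 m and height (world z) of candle_145 between 0.001 and 0.007 m and angle between each of candle_145, candle_115, candle_85, candle_55's own z axis and vertical below 0.08 rad and linear speed of each of candle_145, candle_115, candle_85, candle_55 below 0.02 m/s and angular speed of each of candle_145, candle_115, candle_85, candle_55 below 0.2 rad/s and (horizontal distance between candle_115 and plate_a below 0.012 m or horizontal distance between candle_115 and plate_b below 0.012 m or horizontal distance between candle_115 and plate_c below 0.012 m or horizontal distance between candle_115 and plate_d below 0.012 m) and horizontal distance between candle_115 and vase between 0.1675 and 0.2625 m and height (world z) of candle_115 between 0.001 and 0.007 m and (horizontal distance between candle_85 and plate_a below 0.012 m or horizontal distance between candle_85 and plate_b below 0.012 m or horizontal distance between candle_85 and plate_c below 0.012 m or horizontal distance between candle_85 and plate_d below 0.012 m) and horizontal distance between candle_85 and vase between 0.2625 and 0.3575 m and height (world z) of candle_85 between 0.001 and 0.007 m and (horizontal distance between candle_55 and plate_a below 0.012 m or horizontal distance between candle_55 and plate_b below 0.012 m or horizontal distance between candle_55 and plate_c below 0.012 m or horizontal distance between candle_55 and plate_d below 0.012 m) and horizontal distance between candle_55 and vase above 0.3575 m and height (world z) of candle_55 between 0.001 and 0.007 m and distance of each of vase, robin from where it was at the start of the episode below 0.02 m and angle between each of vase, robin's own z axis and vertical below 0.1 rad); the robot touches nothing.
It fails at once if a candle is tipped more than 0.6 rad from upright (angle between any of candle_55, candle_85, candle_115, candle_145's own z axis and vertical above 0.6 rad).
It fails at once if the vase or the robin is knocked over or shifted more than 20 mm (distance of any of vase, robin from where it was at the start of the episode above 0.02 m or angle between any of vase, robin's own z axis and vertical above 0.5 rad).
It also fails if it takes over 120 s, if anything falls off the work surface, if the arm or the gripper's body presses on something with over 40 N, if the wrist force passes 120 N, or if a joint passes its speed limit or range.

### The arm

A 6-joint arm with a two-finger parallel gripper is mounted at the origin on the work surface. World frame = base frame: x ahead of the robot, y to its left, z up, the work surface at z = 0. Lengths are in m, angles in rad, forces in N, time in s.
With the tool pointing down it reaches from about 0.375 to 0.975 m from the base axis. Payload 3.8 kg.
Tool frame: the origin (TCP) lies midway between the tips of the shut fingers; the grasp point (between the pads) lies 19 mm behind it; x points along the fingers, y is the direction in which the jaws open and shut, and the axes are right-handed (so a half turn about x gives the same grasp; the last joint's range is limited). The gripper opens to 88 mm and grips with 3 to 60 N. Pads are 18 mm wide; open, the fingers measure 123 mm over their backs; the gripper's body (75 mm by 187 mm) begins 45 mm behind the grasp point.
Start: joints at [-1.222, 0.264, 1.604, -0, 1.274, -0.037], TCP at [0.254, -0.625, 0.239] pointing down, gripper open.
Joint ranges: [-2.63, 2.63], [-0.94, 2.18], [0.31, 2.57], [-1.31, 4.45], [0, 2.66], [-2.55, 2.55]. Speed limits (rad/s): [2.57, 2.57, 3.14, 3.14, 3.14, 3.14].

### API

Orientations are given as a rotation vector (axis times angle).
In Python, from cell import manip, inverse_kinematics, cams, order gives the robot as it stands. Calls block until the motion is done:
- manip.move_pose(position, orientation): joint-space move of the TCP to a pose.
- manip.move_linear(position, rate=0.15, rot=None): straight line of the TCP; rot=None keeps the orientation; rate is the mean speed in m/s.
- manip.set_joints(angles): joint-space move.
- manip.set_gripper(opening, force=None): finger opening in m; force is the grip in N (None keeps the last); returns when the fingers have stopped.
- manip.dwell(seconds).
- inverse_kinematics(position, orientation): joint angles nearest the present ones, or None.
- manip.state(): the state.
- cams.capture(name): name is "side" or "top"; returns a dict with "image" (480x640x3 uint8, blue, green, red), "z_map" (480x640 float32, m along the optical axis (not along the pixel's ray), 0 where there is no reading), "intrinsics" (3x3 intrinsics, pixels), "k1" (the pictures are not rectified: a ray, as slopes to the right and down, at radius r is drawn at 1 + k1 r^2 times it, then the intrinsics apply), "position" and "orientation" of the camera in the world. Camera axes: x right, y down, z forward; pixel columns grow to the right and rows downward; lengths in m; the calibration is good to about 2 mm. A picture is of the moment at which its call begins.
A pose or a line that the arm cannot do raises manip.IKError and nothing moves.
- order.close_job(): hands the job in, once; it reports no verdict.
The state is a dict: "clock": time; "joint_pos": joint angles; "joint_velocities": joint speeds; "tau": joint torques, N m; "tool_pos": TCP position; "tcp_rot": TCP orientation; "contact_force": force on the tool from outside, world axes, zero at the start; "moment": the same for the moment, N m; "gripper_width": finger opening in m.
Only numpy, scipy, OpenCV 4.12 (cv2) and the standard library are available. Lean on these libraries where they do the work, as an engineer would, in place of code of your own. Each camera call takes 0.05 s, during which the arm holds its last target. There are 200 camera calls.

## Working session

There is one attempt and no reset: what is moved stays moved. The work goes in short steps, each a Python script; the robot and the scene stay as the last script left them, time stands still between calls to the robot, and variables do not carry over. Pictures are saved under pics/ and viewed, about 12 in all and at most 16, crops included, and the job is handed in when it is done.

```bash
mkdir -p pics; ls; cat > h.py <<'E'
import numpy as np, cv2
from cell import manip, inverse_kinematics, cams, order
from scipy.spatial.transform import Rotation as R
def rotm(o):
    o=np.array(o,float)
    return o if o.shape==(3,3) else R.from_rotvec(o).as_matrix()
def cloud(c):
    """world xyz per pixel (nan where no depth)"""
    z=c["z_map"].astype(float); h,w=z.shape; K=np.array(c["intrinsics"])
    uv=np.stack(np.meshgrid(np.arange(w),np.arange(h)),-1).reshape(-1,1,2).astype(float)
    n=cv2.undistortPoints(uv,K,np.array([c["k1"],0,0,0,0.])).reshape(h,w,2)
    p=np.dstack([n[...,0]*z,n[...,1]*z,z]); p[z<=0]=np.nan
    return p@rotm(c["orientation"]).T+np.array(c["position"])
E
python3 - <<'E'
from h import *
for n in("top","side"):
    c=cams.capture(n); cv2.imwrite(f"pics/{n}0.png",c["image"]); print(n,c["position"],c["orientation"],c["k1"],c["intrinsics"])
    np.save(f"{n}0.npy",cloud(c))
print(manip.state())
E
```

```text
pics
top [0.43784238 0.01904238 0.88690238] [-2.04445014  2.18356729 -0.23058004] -0.007486797868848426 [[441.28954554   0.         313.1400067 ]
 [  0.         441.28954554 241.41661589]
 [  0.           0.           1.        ]]
side [0.24502177 0.58679739 0.72662587] [-0.73781575  2.59758903 -1.11924983] -0.10711500520720738 [[473.91247039   0.         319.42174179]
 [  0.         473.91247039 241.26357627]
 [  0.           0.           1.        ]]
{'clock': 0.1, 'joint_pos': array([-1.22191935e+00,  2.64707171e-01,  1.60524414e+00,  2.56361870e-05,
        1.27370401e+00, -3.69126468e-02]), 'joint_velocities': array([ 4.62179120e-04, -2.68417849e-03, -9.07441287e-04, -5.43723411e-04,
       -1.46197844e-03, -4.05106766e-05]), 'tau': array([ 8.02286086e-04, -5.03617930e+01, -3.58071363e+01,  7.31397397e-02,
        2.32865370e-02, -5.63876711e-05]), 'tool_pos': array([ 0.25377251, -0.62477928,  0.23748911]), 'tcp_rot': array([ 2.0105882 ,  0.39485767, -2.01119514]), 'contact_force': array([ 0.49098769,  0.1991188 , -0.00739041]), 'moment': array([-0.00455005, -0.00941024, -0.03847878]), 'gripper_width': 0.0880936989360243}
```

View pics/top0.png

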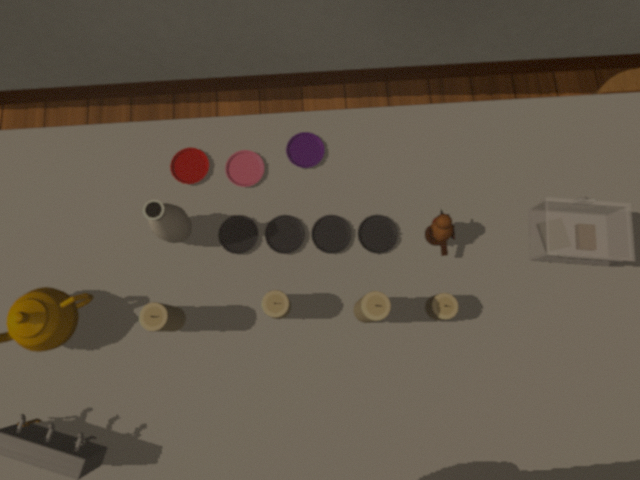

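View pics/side0.png

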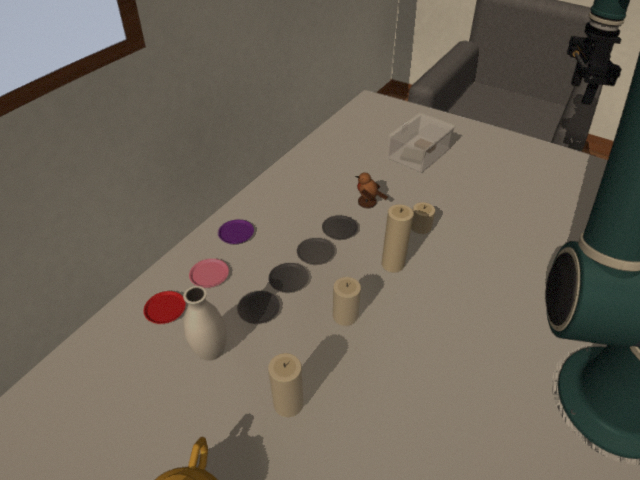

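The top view shows four dark plates at about (239,235), (285,235), (331,234) and (378,234). The vase is at (170,222) and the robin at (440,232). Candle tops are at (154,317), (275,304), (376,306) and (445,307). The red (190,166), pink (245,169) and purple (306,150) dishes are lookalikes and get ignored. The teapot, box and hook rack are bystanders. Next I'll measure positions from depth and take a close crop.

```bash
python3 - <<'E'
from h import *
im=cv2.imread("pics/top0.png"); P=np.load("top0.npy"); S=np.load("side0.npy")
print("shelf z top/side",np.nanmedian(P[380:460,200:400,2]),np.nanmedian(S[380:420,400:500,2]))
for u,v in[(154,317),(275,304),(376,306),(445,307)]:
    w=P[v-25:v+26,u-25:u+26].reshape(-1,3); zt=np.nanpercentile(w[:,2],85)
    w=w[(abs(w[:,2]-np.nanmedian(w[w[:,2]>zt-.012,2]))<.006)]
    (cx,cy),r=cv2.minEnclosingCircle(w[:,:2].astype(np.float32))
    print("candle",(u,v),len(w),w.mean(0).round(4),np.round((cx,cy,r),4))
    # side-view: cylinder side+top points near there
    s=S.reshape(-1,3); q=s[(np.hypot(*(s[:,:2]-w.mean(0)[:2]).T)<.05)&(s[:,2]>.015)]
    t=q[q[:,2]>np.nanpercentile(q[:,2],97)-.03]; t=q[abs(q[:,2]-w[:,2].mean())<.005]
    print("   side top",len(t),t.mean(0).round(4),"zmax",np.nanmax(q[:,2]).round(3))
g=im.max(2)
for u,v in[(239,235),(285,235),(331,234),(378,234)]:
    m=np.zeros(g.shape,np.uint8); m[v-25:v+26,u-25:u+26]=(g[v-25:v+26,u-25:u+26]<75)
    n,l,st,ce=cv2.connectedComponentsWithStats(m); k=l[v,u]; 
    c=max(cv2.findContours((l==k).astype(np.uint8),0,1)[0],key=cv2.contourArea); e=cv2.fitEllipse(c)
    pts=P[l==k]; print("plate",np.round(e[0],1),np.round(e[1],1),np.nanmean(pts,0).round(4),((np.nanmax(pts,0)+np.nanmin(pts,0))/2).round(4),(np.nanmax(pts,0)-np.nanmin(pts,0)).round(4))
for nm,(u,v) in dict(vase=(170,222),robin=(440,232)).items():
    w=P[v-30:v+30,u-30:u+30].reshape(-1,3); w=w[(w[:,2]>.02)]
    print(nm,np.nanmin(w,0).round(3),np.nanmax(w,0).round(3))
cv2.imwrite("pics/crop0.png",cv2.convertScaleAbs(cv2.resize(im[185:345,125:475],None,fx=2.2,fy=2.2),alpha=1.8))
E
```

```text
shelf z top/side -0.0005341932784713732 -0.000715810784311155
candle (154, 317) 663 [0.4869 0.2908 0.1145] [0.4878 0.2915 0.0253]
   side top 792 [0.4883 0.2944 0.1143] zmax 0.124
candle (275, 304) 589 [0.4978 0.0824 0.0846] [0.4983 0.0823 0.025 ]
   side top 477 [0.4988 0.0858 0.0839] zmax 0.093
candle (376, 306) 703 [ 0.479  -0.0894  0.1444] [ 0.4796 -0.0898  0.0251]
   side top 369 [ 0.4801 -0.0857  0.1442] zmax 0.154
candle (445, 307) 555 [ 0.4749 -0.2314  0.0544] [ 0.4748 -0.2321  0.0252]
   side top 277 [ 0.4769 -0.2277  0.0544] zmax 0.063
plate [237.8 234. ] [38.  44.5] [0.6505 0.1581 0.0037] [0.651  0.1602 0.0034] [0.084  0.0969 0.0159]
plate [284.9 233.9] [37.5 42.4] [0.644  0.0621 0.0039] [0.6434 0.0631 0.0032] [0.0808 0.0918 0.0173]
plate [331.9 233.9] [37.5 40.9] [ 0.6377 -0.0342  0.004 ] [ 0.6375 -0.0354  0.0032] [0.0803 0.0855 0.0149]
plate [378.1 233.8] [37.4 40.7] [ 0.6318 -0.1289  0.004 ] [ 0.6313 -0.1292  0.0037] [0.0805 0.0851 0.0148]
vase [0.632 0.243 0.021] [0.698 0.308 0.159]
robin [ 0.574 -0.271  0.024] [ 0.658 -0.224  0.084]
```

View pics/crop0.png

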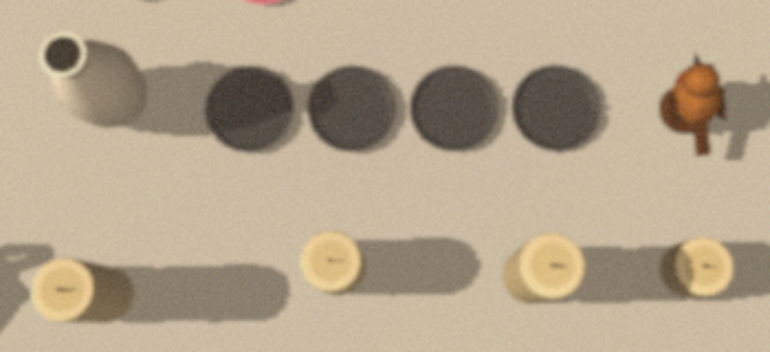

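The crop confirms the four dark plates, with the vase at the left end and the robin at the right. By depth, the candles from left to right are 115, 85, 145 and 55. I'll place the shortest first, so the gripper body always clears the neighbouring candles.

```bash
cat >> h.py <<'E'
OFF=np.array([.0006,.0017])   # half of the side-minus-top camera disagreement
CAND={55:(.4749,-.2318),85:(.4981,.0823),115:(.4875,.2912),145:(.4794,-.0896)}
row=np.array([.066,.9978]); P0=np.array([.6314,-.1288])
PLATE={h:P0+row*.095*i for i,h in enumerate((55,85,115,145))}
def rot(t):
    x=np.array([0,0,-1.]); y=np.array([np.cos(t),np.sin(t),0]); return R.from_matrix(np.c_[x,y,np.cross(x,y)]).as_rotvec()
def best(t,pos):
    q=manip.state()["joint_pos"]; c=[]
    for k in(0,np.pi):
        s=inverse_kinematics(list(pos),list(rot(t+k)))
        if s is not None: c.append((np.abs(np.array(s)-q).max(),k))
    return rot(t+min(c)[1])
def go(xy,z,t): p=[*xy,z]; o=best(t,p); manip.move_pose(p,list(o))
def lin(z,rate=.15): p=manip.state()["tool_pos"]; manip.move_linear([CUR[0],CUR[1],z],rate=rate)
CUR=[0,0]
def pick(h,t):
    g=(h/1000-.03) if h>55 else .033
    CUR[:]=CAND[h]+OFF
    manip.set_gripper(.088)
    go(CUR,max(.24,g-.019+.1),t); lin(g-.019,.12)
    manip.set_gripper(.0,force=25); s=manip.state()
    print(h,"grip width",s["gripper_width"],"tcp",s["tool_pos"].round(4),s["clock"])
    lin(.16+g-.019,.12); s=manip.state(); print("  lifted width",s["gripper_width"].round(4),"F",s["contact_force"].round(2),s["clock"])
def place(h,t=-.066,d=(0,0)):
    g=(h/1000-.03) if h>55 else .033
    CUR[:]=PLATE[h]+OFF+np.array(d)
    go(CUR,.16+g-.019,t); lin(.03+g-.019); lin(.0045+g-.019,.03)
    s=manip.state(); print("  down tcp",s["tool_pos"].round(4),"F",s["contact_force"].round(2))
    manip.set_gripper(.075); manip.dwell(.2); lin(max(.24,g+.1),.15); print("  t",manip.state()["clock"])
def tops(h,xy):
    """candle top centre near xy seen by each camera"""
    for n in("top","side"):
        c=cams.capture(n); w=cloud(c).reshape(-1,3)
        w=w[(np.hypot(*(w[:,:2]-xy).T)<.04)]; z=h/1000
        for zz in [z+.004]:
            a=w[abs(w[:,2]-zz)<.006]; print("  ",n,len(a),a.mean(0).round(4) if len(a) else None)
E
python3 - <<'E'
from h import *
pick(55,np.pi/2); place(55)
go([.45,-.45],.3,0)
tops(55,PLATE[55]+OFF)
c=cams.capture("top");cv2.imwrite("pics/p1.png",c["image"][170:350,120:480].repeat(2,0).repeat(2,1))
E
```

```text
55 grip width 0.04922961422402431 tcp [ 0.4755 -0.2302  0.014 ] 4.675Traceback (most recent call last):
  File "<stdin>", line 2, in <module>
  File "h.py", line 36, in pick
    lin(.16+g-.019,.12); s=manip.state(); print("  lifted width",s["gripper_width"].round(4),"F",s["contact_force"].round(2),s["clock"])
                                                                 ^^^^^^^^^^^^^^^^^^^^^^^^
AttributeError: 'float' object has no attribute 'round'
```

```bash
sed -i 's/s\["gripper_width"\].round(4)/round(s["gripper_width"],4)/' h.py
python3 - <<'E'
from h import *
s=manip.state();print(s["gripper_width"],s["contact_force"],s["tool_pos"])
place(55)
go([.45,-.45],.3,0)
tops(55,PLATE[55]+OFF)
c=cams.capture("top");cv2.imwrite("pics/p1.png",c["image"][170:350,120:480].repeat(2,0).repeat(2,1))
E
```

```text
0.04927999112683179 [-0.75882347  0.15986659 -1.23730016] [ 0.47486933 -0.22974874  0.17293859]
  down tcp [ 0.6322 -0.1272  0.0186] F [-0.2  -0.04 -1.29]
  t 11.6917
   top 508 [ 0.6314 -0.1275  0.0582]
   side 282 [ 0.6327 -0.1234  0.0582]
```

View pics/p1.png

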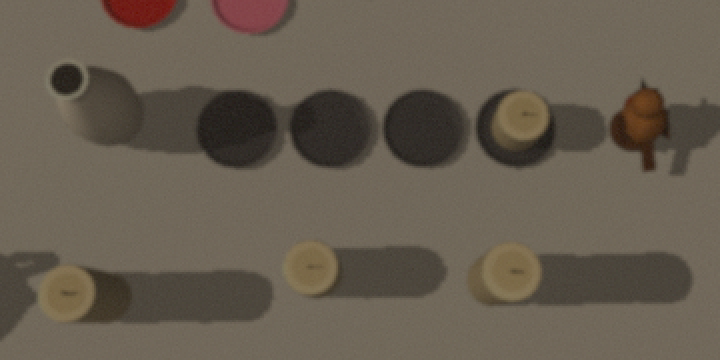

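The 55 mm candle stands about 1–2 mm from its plate's centre. I'll carry on with the other three.

```bash
python3 - <<'E'
from h import *
for h in(85,115,145):
    pick(h,0.)
    s=manip.state()
    if s["gripper_width"]<.045: print("lost");break
    place(h)
go([.45,-.45],.3,0)
for h in PLATE: print(h,PLATE[h]); tops(h,PLATE[h])
print(manip.state()["clock"])
for n in("top","side"): 
    c=cams.capture(n); np.save(n+"1.npy",cloud(c)); cv2.imwrite(f"pics/{n}2.png",cv2.convertScaleAbs(c["image"],alpha=1.5))
P=np.load("top1.npy")
for nm,(u,v) in dict(vase=(170,222),robin=(440,232)).items():
    w=P[v-30:v+30,u-30:u+30].reshape(-1,3); w=w[(w[:,2]>.02)]
    print(nm,np.nanmin(w,0).round(3),np.nanmax(w,0).round(3))
E
```

```text
85 grip width 0.04979345853503228 tcp [0.4986 0.084  0.036 ] 18.1
  lifted width 0.0496 F [-0.65  0.45 -1.28] 19.5833
  down tcp [ 0.6385 -0.0323  0.0405] F [-0.41  0.61 -0.56]
  t 24.5917
115 grip width 0.04999106206874331 tcp [0.488  0.2929 0.066 ] 28.5917
  lifted width 0.0492 F [ 0.21 -0.72 -1.95] 30.075
  down tcp [0.6447 0.0625 0.0706] F [ 0.57  0.58 -2.38]
  t 35.2
145 grip width 0.04917368394159465 tcp [ 0.4799 -0.0879  0.096 ] 38.5
  lifted width 0.0493 F [ 0.68  0.39 -3.96] 39.9833
  down tcp [0.651  0.1573 0.1006] F [-0.57  0.61 -2.49]
  t 44.9833
55 [ 0.6314 -0.1288]
   top 506 [ 0.6315 -0.1274  0.0585]
   side 281 [ 0.6328 -0.1235  0.0581]
85 [ 0.63767  -0.034009]
   top 541 [ 0.638  -0.0336  0.0885]
   side 333 [ 0.6389 -0.0291  0.0882]
115 [0.64394  0.060782]
   top 579 [0.6438 0.0613 0.1184]
   side 407 [0.6444 0.0656 0.1182]
145 [0.65021  0.155573]
   top 632 [0.6496 0.1547 0.1484]
   side 500 [0.6504 0.1588 0.1481]
47.675
vase [0.631 0.243 0.021] [0.698 0.308 0.158]
robin [ 0.574 -0.27   0.024] [ 0.658 -0.224  0.085]
```

View pics/top2.png

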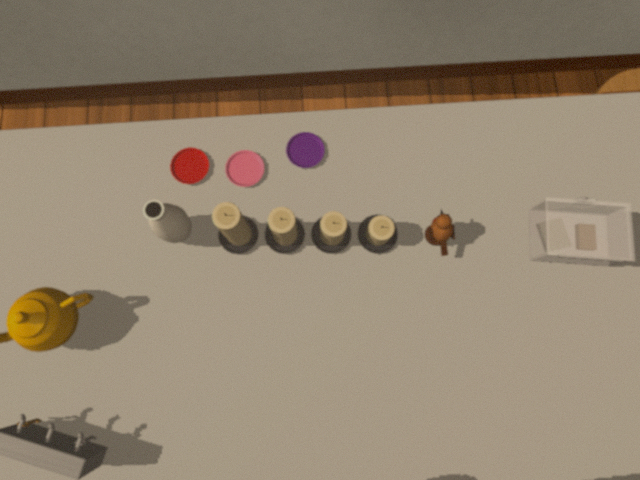

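View pics/side2.png

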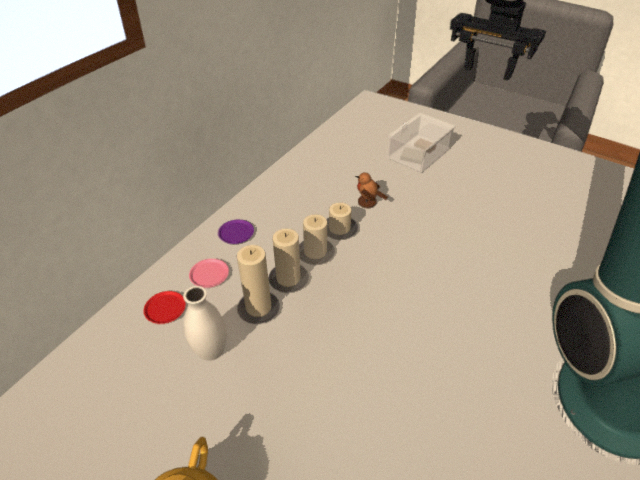

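In both pictures the candles step down from the vase (170,222) to the robin (440,232), each centred and upright, and the gripper is clear. I'll hand in.

```bash
python3 -c "
from cell import order
print(order.close_job())"
```

```text
the job is handed in; nothing more can be done
None
```

All four candles now stand on the dark plates, in the order 145, 115, 85, 55 mm from the vase to the robin. I handed the job in at about 48 s on the robot's clock; handing in gives no verdict.

- **Candles:** In the last top-camera check each candle top was within about 1.5 mm of its plate's measured centre. All four tops were at the height expected for standing on the plate floor. Both pictures show them upright, and the gripper was well clear.
- **Vase and robin:** Both are within 1 mm of where they started, by depth measurement.
- **Camera disagreement:** The side camera reads positions about 4 mm further in y than the top camera, both before and after the moves. I aimed halfway between the two, and even a 4 mm error is inside the 12 mm tolerance.

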